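# Draw down the flap of the bead kiln with the hook pole

## Task

The bead kiln is still too warm to touch, so use the hook pole: take it from its wooden rest, hook it into the brass eye on the kiln's front flap and draw the flap gently down until it lies fully open on its stop. Then unhook and lay the pole back in its rest, leaving the flap down. Feel for the contact and do not force the hook or the flap; keep the arm and gripper off the kiln, and leave everything else on the bench where it is.

Things in the scene. Friction and masses are not known exactly. Their poses are not given: they have to be found in the camera images.
- kiln: Fixed bench kiln: metal case 280 deep x 340 wide mm on a 60 mm stand, top at 360 mm; a grey controller box on its -y side reaches y = -233 mm. Origin on the bench straight below the middle of the flap's hinge line (4 mm before the case's front); x points into the kiln (the front faces -x), y along the front, z up.
- hinge (a point): Middle of the flap's hinge line, which runs along the kiln's y, 170 mm above the bench, along the flap's lower edge. Axes as the kiln's.
- flap (a joint): Angle of the front flap, rad: 0 = upright and shut (start), 1.571 = level, fully open on its stop, its top edge then towards the kiln's -x. The hinge is stiff: the flap stays wherever it is left. Drawing it takes about 4 to 5 N at the eye when shut, falling to about 0.5 to 2 N near level.
- flap_face (a point): Point on the flap's flat outer face, in the middle of its width, 69 mm from the hinge line. The flap is 240 mm wide and reaches from 4 to 134 mm from the hinge line. Shut, the face is upright and stands 10 mm before the hinge line; level, it looks down, at 160 mm above the bench. Site axes: x inwards through the flap, z away from the hinge.
- eye: Brass swivel eye: 6 mm wire staple on a round foot (42 mm across, 2 mm thick) on the flap's outer face, 100 mm from the hinge line, mid-width; it turns stiffly, up to 0.12 rad each way, about its x. Origin = centre of its opening; at 0 rad its axes are about the kiln's. Opening along y: x from +8.5 (foot) to -8.5 mm (outer bar), 24 mm clear along z. The hook draws on the bar and can turn in it.
- pole: Hook pole, orange handle. Origin = middle of its grip part, on the pole's axis, near the balance; x along the pole to the hook, z up as it lies. Handle 22 mm wide (y) x 26 mm high (z), flat sides, from x = -80 to +45 mm; then a 14 mm tube with a 19 mm twist collar, to x = 122 mm. About 0.19 kg.
- pole_collar (a point): Front of the pole's twist collar, 122 mm from the pole's origin, same axes. From here an 8 mm steel rod slides out, locked at whatever length its last user left, not measured: its end lies 150 to 220 mm from the pole's origin (foremost point 4 mm further). There the hook turns off: a 6 mm prong to +y, its round end 33 mm from the rod's axis, leaning back 4 mm towards the handle at the tip.
- rest: Fixed wooden rest on the bench: 200 x 70 mm board with two notched uprights, 18 mm thick along x: at x = -58 mm (notch 32 mm wide, for the handle) and x = +80 mm (notch 24 mm wide, for the tube). Notches open upward with flared mouths, highest point 103 mm. Origin on the bench below the parked pole's origin; x along the parked pole to the hook, z up.
- rest_seat (a point): Where the pole's origin belongs when parked: 75 mm above the rest's origin, same axes as the rest and the parked pole (level, hook prong to +y).
- tray: Bystander: low steel tray with loose beads, 176 x 325 x 22 mm, origin under its centre.
- tin: Bystander: dark green tin, 71 mm diameter, 104 mm high, origin under its centre.
- card_box: Bystander: pale wooden box with a paper on it, 200 x 90 x 60 mm, origin under its centre.
- mandrel_tray: Bystander: black tray with bead mandrels, 160 x 90 x 28 mm, origin under its centre.
- pliers: Bystander: red-handled pliers lying flat, 150 mm long, 12 mm high, origin under the middle.
- bead_jar: Bystander: clear jar of beads with a white lid, 58 mm diameter, 64 mm high, origin under its centre.
There are look-alikes about, which are no part of the job. Of the things that look like the pole, the largest one is meant.

How it is judged:
By the outcome, as a careful person would: the job done as asked, in the order asked, and still so for the second after the job is handed in, with the robot touching nothing.
It also fails if it takes over 69 s, if anything falls off the work surface, if the arm or the gripper's body presses on something with over 40 N, if the wrist force passes 120 N, or if a joint passes its speed limit or range.

## Robot

A 6-joint arm with a two-finger parallel gripper is mounted at the origin on the work surface. World frame = base frame: x ahead of the robot, y to its left, z up, the work surface at z = 0. Lengths are in m, angles in rad, forces in N, time in s.
With the tool pointing down it reaches from about 0.25 to 0.725 m from the base axis. Payload 4 kg.
Tool frame: the origin (TCP) lies on the front face of the gripper's body, between the roots of the fingers; the fingertips stand 73 mm ahead of it and the grasp point (between the pads) lies 54 mm ahead of it; z points along the fingers, y is the line along which they close (so a half turn about z gives the same grasp; the last joint's range is limited). The gripper opens to 85 mm and grips with 20 to 120 N. Pads are 22 mm wide; open, the fingers measure 114 mm over their backs; the gripper's body (76 mm by 85 mm) begins 54 mm behind the grasp point. The pads swing forward as they close: fully open they stand 13 mm farther back than shut.
Start: joints at [-1.222, 0.241, 0.005, 1.335, 0, 1.571], TCP at [0.171, -0.47, 0.304] pointing down, gripper open.
Joint ranges: [-2.72, 2.72], [-1.05, 1.87], [-1.09, 1.28], [-1.99, 2.15], [-1.42, 1.44], [-3.14, 3.14]. Speed limits (rad/s): [2.79, 2.79, 3.14, 3.14, 3.14, 3.14].

## Interface

Orientations are given as a unit quaternion [x, y, z, w].
In Python, from workcell import bot gives the robot as it stands. The module is installed in compiled form; this text tells all that it offers.
- The arm moves only by the tool step_arm, never from a script. Its argument "rows" is a list of rows, each a list of 2 entries, a list of its own where there are three numbers: the shift along the tool's x, y, z in mm, then the turn about the tool's z in degrees. A call has 1 to 12 rows; each row is the pose to reach, as a shift and turn from the pose commanded when the call began, along the tool's axes at that moment; what a row does not reach only later rows make up. A row lasts 1/8 s, in which the tool goes at most 62.5 mm and 10.7 degrees, less where a joint would pass 70% of its speed; a pose out of reach is approached as far as the arm can. A call with a gripper value outside its range is refused whole. "claw" is the gripper's target within -1 to 1 (shut at 1, half-way at 0, fully open at -1), set as the call begins (left out, the last holds). The fingers move at their own pace and stop on an object; the grip force is fixed at half the most. Time passes only in rows, so rows that repeat a pose let the fingers close. It gives the time, the measured TCP pose, the force, the opening and the grip force at its end, in the units of the state.
- bot.get_obs(): the state, without advancing time (a new reading comes with each control period).
- bot.camera(name): name is "side" or "top" or "wrist"; returns (picture, depth): 480x640x3 uint8, red, green, blue; 480x640 float32, m along the optical axis (not along the pixel's ray), 0 where there is no reading.
- bot.camera_params(name): a dict with "fx", "fy", "cx", "cy" (pixels), "D" ([k1, k2, p1, p2, k3] as OpenCV has them; the pictures are not rectified), "pose" (4x4, takes a point from camera to world coordinates). Camera axes: x right, y up, looking along -z (the intrinsics and any distortion apply to the point x, -y, -z); pixel columns grow to the right and rows downward; lengths in m; the calibration is good to about 2 mm. A picture is of the moment at which its call begins: read the wrist's pose just before it. camera_params takes no time and is no camera call; for the wrist camera it gives the pose at the moment of the call.
- bot.job_done(): hands the job in; it is judged then, once.
Trained networks look in the newest picture that a camera, given by its name, has taken for a name from the list of things; names that differ only in an ending like _2 or _b are one class to them, and where a whole thing is asked for, a point or a joint stands for the part that bears it (a point fixed in the world has none). Each returns a list of dicts, best first, with "score" (0 to 1); they miss things now and then, are a little off and sometimes report something else, mostly with a low value. They report only what shows in the picture. A call takes as long as a camera call. They do not tell look-alikes from the thing itself.
- bot.trace(target, camera): "pixels" (480x640 bool, what is visible of it) and "uv" ([column, row] in pixels, amid what is visible of it).
The state is a dict: "clock": time; "joint_pos": joint angles; "joint_vel": joint speeds; "tau": joint torques, N m; "eef_pos": TCP position; "tool_rot": TCP orientation; "ft_force": force on the tool from outside, world axes, zero at the start; "ft_torque": the same for the moment, N m; "grip_width": finger opening in m; "grasp_force": force on a finger pad.
Only numpy, scipy, OpenCV 4.12 (cv2) and the standard library are available. Lean on these libraries where they do the work, as an engineer would, in place of code of your own. Each camera call takes 0.05 s, during which the arm holds its last target. There are 200 camera calls.

## Working session

There is one attempt and no reset: what is moved stays moved. The work goes in short steps, Python scripts to look and compute and a tool call to move; the robot and the scene stay as the last step left them, time stands still between calls to the robot, and variables do not carry over. Pictures are saved under pics/ and viewed, at most 10 in all, crops included, and the job is handed in when it is done.

Besides the shell and the picture viewer there is one more tool, called by a JSON object that holds its "op" and its "data". step_arm: Moves the arm, as the interface text tells. Its arguments: {"type":"object","properties":{"rows":{"type":"array"},"claw":{"type":"number"}},"required":["rows"]}

```bash
mkdir -p pics; cat > h.py <<'E'
import numpy as np,cv2
from workcell import bot
from scipy.spatial.transform import Rotation as R
def snap(n,f=None):
    P=bot.camera_params(n); im,d=bot.camera(n)
    if f: cv2.imwrite('pics/'+f,im[:,:,::-1])
    return im,d,P
def pts(d,P,mask):
    v,u=np.nonzero(mask&(d>0)); K=np.array([[P['fx'],0,P['cx']],[0,P['fy'],P['cy']],[0,0,1.]])
    n=cv2.undistortPoints(np.stack([u,v],1).astype(np.float64)[:,None],K,np.array(P['D'],float))[:,0]
    z=d[v,u]; c=np.stack([n[:,0]*z,-n[:,1]*z,-z],1); T=np.array(P['pose'])
    return c@T[:3,:3].T+T[:3,3],u,v
E
python3 - <<'E'
from h import *
o=bot.get_obs();print(o)
for n in ['top','side','wrist']:
    im,d,P=snap(n,n+'0.png');np.savez(n+'0.npz',im=im,d=d);print(n,np.round(P['pose'],3).tolist(),P['fx'],P['D'])
    for t in ['pole','eye','rest','flap','kiln']:
        for r in bot.trace(t,n):
            m=r['pixels'];p,u,v=pts(d,P,m)
            print(n,t,round(r['score'],2),np.round(r['uv']),m.sum(), np.round(np.percentile(p,[2,50,98],axis=0),3).tolist() if len(p) else '')
a=[cv2.imread(f'pics/{n}0.png') for n in ['top','side']]
E
```

```text
{'clock': 0.0, 'joint_pos': array([-1.22202263e+00,  2.41428189e-01,  3.73855878e-03,  1.33519657e+00,
       -1.76550040e-05,  1.57080295e+00]), 'joint_vel': array([6.83995378e-04, 2.87616007e-05, 1.15350851e-03, 3.48828251e-04,
       3.24116458e-04, 1.34292508e-04]), 'tau': array([ 1.42730561e-03, -3.72318292e+01,  2.52407724e+01,  1.69290294e-02,
        3.04892601e-04, -6.21494920e-06]), 'eef_pos': array([ 0.1707075 , -0.46945362,  0.30301067]), 'tool_rot': array([ 9.84833144e-01,  1.73500971e-01, -1.89998186e-04, -1.02755684e-03]), 'ft_force': array([-0.04621327, -0.10277062, -0.86958531]), 'ft_torque': array([-0.00778418,  0.00770794, -0.01678499]), 'grasp_force': 0.0, 'grip_width': 0.08549791141817056}
top [[0.01, 0.998, -0.067, 0.44], [-1.0, 0.01, -0.003, -0.053], [-0.002, 0.067, 0.998, 1.319], [0.0, 0.0, 0.0, 1.0]] 450.1006160956071 [-0.03109244  0.          0.          0.          0.        ]
top pole 0.83 [406. 322.] 285 [[0.219, -0.31, 0.001], [0.286, -0.298, 0.016], [0.375, -0.286, 0.022]]
top pole 0.57 [397. 235.] 719 [[0.428, -0.279, 0.004], [0.529, -0.259, 0.085], [0
[... 1238 characters left out ...]
. 333.] 2834 [[0.418, -0.304, 0.006], [0.515, -0.276, 0.015], [0.605, -0.232, 0.101]]
side flap 0.81 [277. 143.] 3238 [[0.392, 0.276, 0.182], [0.498, 0.308, 0.246], [0.614, 0.342, 0.305]]
side flap 0.19 [338. 336.] 2961 [[0.418, -0.304, 0.002], [0.516, -0.276, 0.015], [0.61, -0.229, 0.101]]
side kiln 0.84 [255. 138.] 17014 [[0.269, 0.278, 0.027], [0.444, 0.334, 0.254], [0.66, 0.565, 0.364]]
wrist [[0.341, 0.891, 0.299, 0.248], [-0.94, 0.323, 0.108, -0.443], [-0.0, -0.318, 0.948, 0.374], [0.0, 0.0, 0.0, 1.0]] 383.83781518288464 [-0.00074408  0.          0.          0.          0.        ]
wrist pole 0.82 [161.  41.] 2163 [[0.218, -0.307, 0.002], [0.255, -0.299, 0.017], [0.288, -0.288, 0.019]]
```

View pics/top0.png

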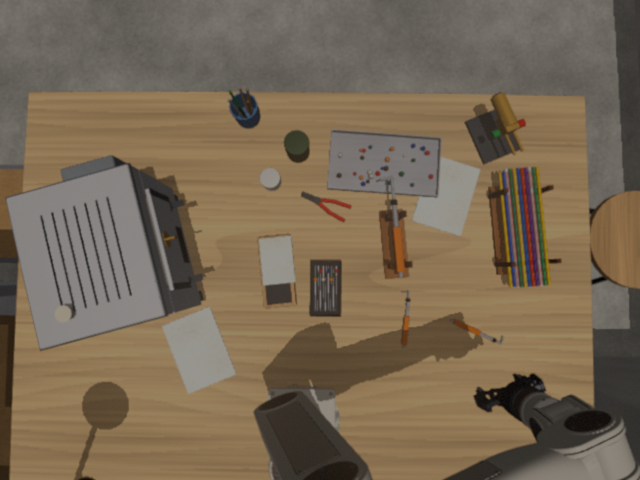

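View pics/side0.png

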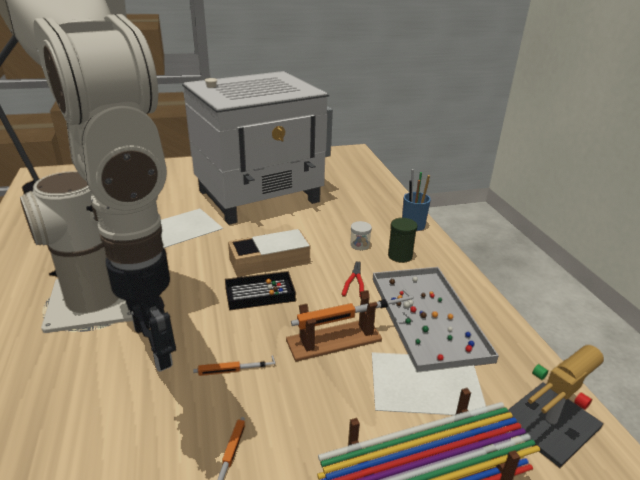

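The orange pole lies in its rest at top px (397,235), with its hook near (388,180). The two smaller orange poles near (406,320) and (478,330) are decoys. The kiln is on the left, with the brass eye at top px (167,241) and side px (278,133).

```bash
python3 - <<'E'
from h import *
ims=[]
for n in ['top','side']:
    z=np.load(n+'0.npz');im,d=z['im'],z['d'];P=bot.camera_params(n)
    p,u,v=pts(d,P,np.ones(d.shape,bool)); c=im[v,u].astype(int)
    org=(c[:,0]>120)&(c[:,0]>c[:,2]*2.2)
    box=(p[:,0]>.4)&(p[:,0]<.75)&(p[:,1]>-.33)&(p[:,1]<-.19)
    h=box&org&(p[:,2]>.06)&(p[:,2]<.12); q=p[h]
    vx,vy,x0,y0=cv2.fitLine(q[:,:2].astype(np.float32),cv2.DIST_HUBER,0,.01,.01).ravel()
    t=(q[:,:2]-[x0,y0])@[vx,vy]
    print(n,'handle',h.sum(),'yaw',np.degrees(np.arctan2(vy,vx)),x0,y0,'ext',np.percentile(t,[0,1,99,100]),'z',np.percentile(q[:,2],[10,50,95]))
    f=box&~org&(p[:,2]>.05)&(p[:,0]>.6); q=p[f]; t=(q[:,:2]-[x0,y0])@[vx,vy]; s=(q[:,:2]-[x0,y0])@[-vy,vx]
    for a in np.arange(0.06,.28,.01):
        k=(t>=a)&(t<a+.01)
        if k.any(): print(round(a,2),k.sum(),np.round([s[k].min(),s[k].max(),np.median(q[k,2])],3))
    # flap plane
    k=(p[:,0]>.38)&(p[:,0]<.63)&(p[:,1]>.25)&(p[:,1]<.36)&(p[:,2]>.19)&(p[:,2]<.295)
    q=p[k]
    A=np.c_[q[:,0],q[:,2],np.ones(len(q))]; w=np.ones(len(q),bool)
    for _ in range(8):
        s_=np.linalg.lstsq(A[w],q[w,1],rcond=None)[0]; w=abs(A@s_-q[:,1])<.004
    print(n,'plane y=',s_,w.sum(),len(q))
    br=(p[:,2]>.22)&(p[:,2]<.32)&(p[:,1]>.25)&(p[:,1]<.33)&(c[:,0]>c[:,2]*1.8)&(c[:,0]>60)&(p[:,0]>.45)&(p[:,0]<.56)
    print('brass',br.sum(),np.round(np.percentile(p[br],[2,50,98],axis=0),4).tolist())
    for cu,cv_ in ([(167,241),(391,195)] if n=='top' else [(278,133),(390,302)]):
        ims.append(cv2.resize(im[cv_-30:cv_+30,cu-40:cu+40,::-1],(400,300),interpolation=cv2.INTER_CUBIC))
cv2.imwrite('pics/c1.png',np.vstack([np.hstack(ims[:2]),np.hstack(ims[2:])]))
E
```

```text
top handle 339 yaw 5.033809 0.49341094 -0.26496777 ext [-0.06098393 -0.06033822  0.06042754  0.0613115 ] z [0.08577352 0.08875522 0.09280382]
0.1 5 [-0.003  0.007  0.081]
0.11 18 [-0.004  0.007  0.081]
0.12 22 [-0.009  0.009  0.083]
0.13 24 [-0.008  0.009  0.085]
0.14 9 [-0.002  0.004  0.078]
0.15 12 [-0.002  0.004  0.08 ]
0.16 8 [-0.003  0.005  0.078]
0.17 12 [-0.001  0.004  0.078]
0.18 10 [-0.002  0.004  0.08 ]
0.19 19 [-0.003  0.033  0.08 ]
0.2 18 [-0.001  0.029  0.077]
top plane y= [ 0.27871455 -0.01092374  0.17382452] 1293 1513
brass 66 [[0.4888, 0.288, 0.2509], [0.5047, 0.3072, 0.2853], [0.5158, 0.3143, 0.2922]]
side handle 444 yaw 4.437902 0.48595 -0.26932296 ext [-0.05461709 -0.05348816  0.06798892  0.09837336] z [0.0868634  0.08923481 0.09184828]
0.12 18 [-0.004  0.007  0.081]
0.13 40 [-0.005  0.009  0.082]
0.14 27 [-0.005  0.011  0.082]
0.15 16 [0.    0.01  0.079]
0.16 13 [-0.001  0.009  0.079]
0.17 15 [0.002 0.009 0.079]
0.18 18 [0.001 0.008 0.08 ]
0.19 13 [0.002 0.008 0.079]
0.2 36 [0.003 0.036 0.079]
0.21 7 [0.003 0.024 0.078]
side plane y= [ 0.28488107 -0.00635771  0.16823335] 2154 2771
brass 139 [[0.486, 0.2841, 0.2564], [0.5043, 0.3057, 0.2738], [0.521, 0.3147, 0.2914]]
```

View pics/c1.png

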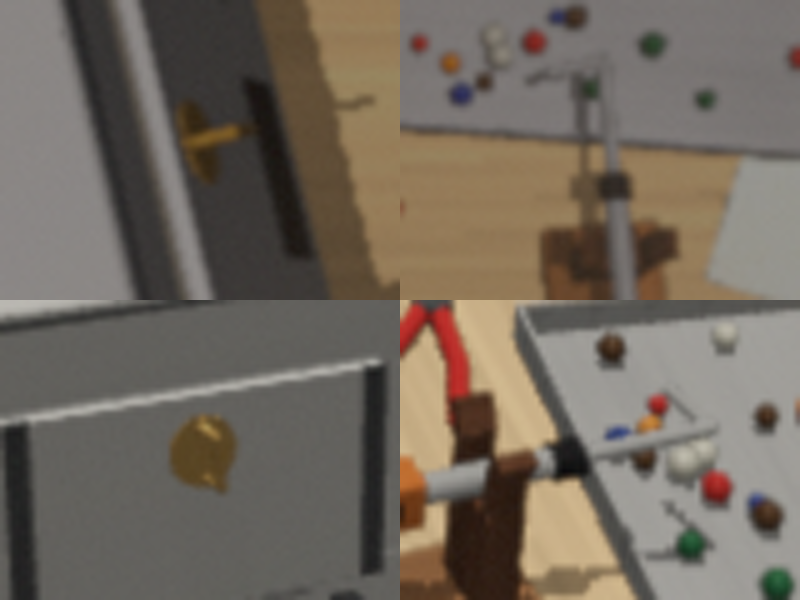

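```bash
cat >> h.py <<'E'
def move(x,y,z,yaw=None):
    o=bot.get_obs();r=R.from_quat(o['tool_rot']);M=r.as_matrix()
    y0=np.degrees(np.arctan2(M[1,0],M[0,0]))
    s=M.T@(np.array([x,y,z])-o['eef_pos'])*1000
    print('t',o['clock'],'yaw now',round(y0,2),'shift',np.round(s,1),'turn',None if yaw is None else round(y0-yaw,2),'F',np.round(o['ft_force'],2),'pos',np.round(o['eef_pos'],4),'tilt',np.round(M[:,2],4))
E
python3 -c "
from h import *
move(.511,-.2635,.27,5)"
```

```text
t 0.9 yaw now 19.98 shift [390.2 -77.7  33.9] turn 14.98 F [-0.22 -1.19 -0.4 ] pos [ 0.1709 -0.4699  0.3039] tilt [-0.e+00 -1.e-04 -1.e+00]
```

{"op": "step_arm", "data": {"rows": [[[55,-11,5],2],[[110,-22,10],5],[[165,-33,15],8],[[220,-44,20],11],[[275,-55,25],14],[[330,-66,30],15],[[370,-74,34],15],[[390,-78,34],15],[[390,-78,34],15],[[390,-78,34],15]], "claw": -1}}

```text
clock: 2.15
eef_pos: [0.5098, -0.2641, 0.2701]
tool_rot: [0.999, 0.043, -0.0, 0.0]
ft_force: [0.9, -0.3, 0.7]
grip_width: 0.0853
grasp_force: 0.0
```

```bash
python3 - <<'E'
from h import *
im,d,P=snap('wrist','w1.png');np.savez('w1.npz',im=im,d=d)
move(.511,-.2635,.27,5)
p,u,v=pts(d,P,np.ones(d.shape,bool)); c=im[v,u].astype(int)
org=(c[:,0]>100)&(c[:,0]>c[:,2]*2.2)&(p[:,2]>.083)&(p[:,2]<.1)&(p[:,1]>-.33)&(p[:,1]<-.2)
q=p[org];f=q[:,:2].astype(np.float32)
vx,vy,x0,y0=cv2.fitLine(f,cv2.DIST_HUBER,0,.01,.01).ravel()
if vx<0:vx,vy=-vx,-vy
t=(f-[x0,y0])@[vx,vy]; s=(f-[x0,y0])@[-vy,vx]
print('yaw',np.degrees(np.arctan2(vy,vx)),'ext',np.percentile(t,[1,99]),np.percentile(s,[2,98]),'z',np.percentile(q[:,2],[5,50,95]))
m=(np.percentile(t,1)+np.percentile(t,99))/2; sm=np.percentile(s,[2,98]).mean()
print('handle ctr',x0+m*vx-sm*vy,y0+m*vy+sm*vx)
k=(p[:,2]>.065)&(p[:,2]<.11)&~org&(p[:,0]>.6)&(abs((p[:,:2]-[x0,y0])@[-vy,vx])<.06)
t=(p[k,:2]-[x0,y0])@[vx,vy]-m-.0175; s=(p[k,:2]-[x0,y0])@[-vy,vx]-sm
for a in np.arange(0.09,.23,.008):
    j=(t>=a)&(t<a+.008)
    if j.any(): print(round(a,3),j.sum(),np.round([s[j].min(),s[j].max(),p[k][j,2].max()],4))
E
```

```text
t 2.2 yaw now 4.88 shift [ 1.4 -0.7  0.2] turn -0.12 F [-0.22 -0.23 -0.18] pos [ 0.5096 -0.2643  0.2702] tilt [-4.e-04 -3.e-04 -1.e+00]
yaw 5.2361283 ext [-0.0625721   0.05752193] [-0.0103427   0.01028612] z [0.0870174  0.08841816 0.08960021]
handle ctr 0.49418212898727404 -0.26592500322811113
0.09 305 [-0.0069  0.0066  0.0839]
0.098 328 [-0.0087  0.0089  0.0854]
0.106 433 [-0.0094  0.0094  0.0871]
0.114 381 [-0.0094  0.0094  0.0861]
0.122 192 [-0.0038  0.0036  0.0809]
0.13 194 [-0.0038  0.0035  0.0822]
0.138 116 [-0.0038  0.0034  0.0811]
```

View pics/w1.png

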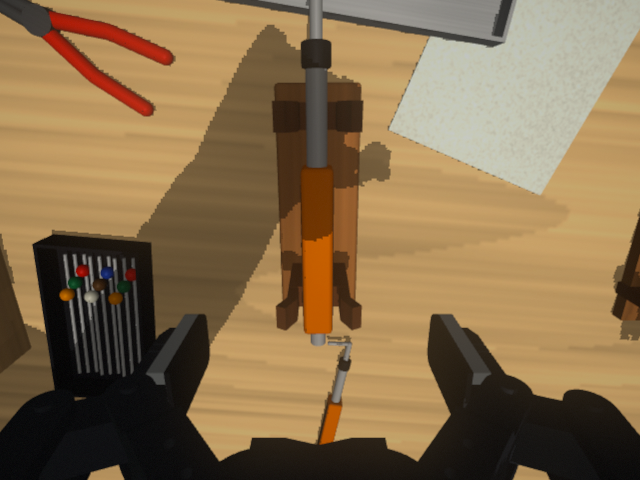

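The gripper is above the handle, and nothing stands in the way of the descent. The collar at px (315,52) matches the given 122 mm.

{"op": "step_arm", "data": {"rows": [[[2,0,50],0],[[2,0,95],0],[[2,0,125],0],[[2,0,138],0],[[2,0,141],0],[[2,0,141],0],[[2,0,141],0]]}}

```text
clock: 3.08
eef_pos: [0.5135, -0.2636, 0.1304]
tool_rot: [0.999, 0.043, 0.001, 0.001]
ft_force: [-0.6, 0.0, 0.1]
grip_width: 0.0855
grasp_force: 0.0
```

{"op": "step_arm", "data": {"rows": [[[0,0,0],0],[[0,0,0],0],[[0,0,0],0],[[0,0,0],0],[[0,0,0],0],[[0,0,0],0],[[0,0,0],0],[[0,0,0],0]], "claw": 1}}

```text
clock: 4.08
eef_pos: [0.5129, -0.2632, 0.1291]
tool_rot: [0.999, 0.044, 0.0, 0.0]
ft_force: [0.3, 0.9, 2.6]
grip_width: 0.0209
grasp_force: 59.0
```

```bash
python3 -c "
from h import *
move(.5116,-.2643,.129,5.2)"
```

```text
t 4.075 yaw now 4.99 shift [-1.4  1.   0.1] turn -0.21 F [0.27 0.88 2.58] pos [ 0.5129 -0.2632  0.1291] tilt [ 4.e-04 -1.e-04 -1.e+00]
```

{"op": "step_arm", "data": {"rows": [[[0,0,-6],0],[[0,0,-20],0],[[0,0,-45],0],[[0,0,-85],0],[[0,0,-130],0],[[0,0,-170],0],[[0,0,-190],0],[[0,0,-195],0]]}}

```text
clock: 5.08
eef_pos: [0.5131, -0.2634, 0.3263]
tool_rot: [0.999, 0.043, 0.002, 0.001]
ft_force: [1.0, 0.1, -3.0]
grip_width: 0.0212
grasp_force: 58.7
```

{"op": "step_arm", "data": {"rows": [[[12,-26,0],-8],[[24,-52,0],-17],[[36,-78,0],-26],[[48,-104,0],-35],[[60,-130,0],-44],[[72,-156,0],-53],[[84,-182,0],-62],[[96,-208,0],-71],[[108,-234,0],-80],[[120,-260,0],-89],[[132,-282,0],-97],[[132,-282,0],-101]]}}

```text
clock: 6.58
eef_pos: [0.6197, 0.0312, 0.3221]
tool_rot: [0.6, 0.8, -0.001, -0.001]
ft_force: [-0.9, -0.2, -2.1]
grip_width: 0.0212
grasp_force: 58.9
```

```bash
python3 -c "
from h import *
move(.6226,.0932,.324,105.7)
for n in ['top','side']:
    im,d,P=snap(n,n+'2.png');np.savez(n+'2.npz',im=im,d=d)
ims=[cv2.imread('pics/top2.png')[130:370,60:380],cv2.imread('pics/side2.png')[60:300,180:500]]
cv2.imwrite('pics/c2.png',cv2.resize(np.hstack(ims),(800,300)))
"
```

```text
t 6.575 yaw now 106.3 shift [58.7 20.1 -1.9] turn 0.6 F [-0.88 -0.2  -2.13] pos [0.6197 0.0312 0.3221] tilt [-2.8e-03  1.0e-04 -1.0e+00]
```

View pics/c2.png

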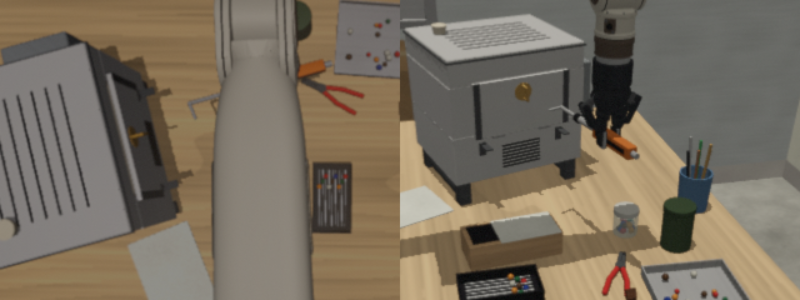

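The hook clears the kiln. Its corner is at crop (190,98) in the top half and (565,110) in the side half, with the prong pointing along +kiln y. The eye is at crop (137,138).

{"op": "step_arm", "data": {"rows": [[[15,5,0],0],[[32,12,-1],0.5],[[48,18,-2],0.5],[[58,20,-2],0.5],[[58,20,-2],0.5],[[58,20,-2],0.5]]}}

```text
clock: 7.42
eef_pos: [0.6229, 0.0903, 0.3259]
tool_rot: [0.606, 0.796, -0.0, 0.0]
ft_force: [-0.3, 0.6, -1.8]
grip_width: 0.021
grasp_force: 58.9
```

```bash
cat > m.py <<'E'
from h import *
import sys
tag=sys.argv[1]
yk=105.75
kx=np.array([np.cos(np.radians(yk)),np.sin(np.radians(yk))]);ky=np.array([-kx[1],kx[0]])
move(.6226,.0932,.324,105.75)
o=bot.get_obs()
E0=np.array([.507,.3006])
out=[]
for n in ['top','side']:
    im,d,P=snap(n); np.savez(n+tag+'.npz',im=im,d=d)
    p,u,v=pts(d,P,np.ones(d.shape,bool)); c=im[v,u].astype(int)
    a=(p[:,:2]-E0)@kx; b=(p[:,:2]-E0)@ky
    br=(abs(a)<.03)&(abs(b)<.035)&(abs(p[:,2]-.27)<.04)&(c[:,0]>c[:,2]*1.8)&(c[:,0]>60)
    if br.any():
        print(n,'eye a,b,z 2/50/98',np.round(np.percentile(np.c_[a,b,p[:,2]][br]*1000,[2,50,98],axis=0),1).tolist())
        st=br&(a<-.002); print('  staple b,z',np.round(np.c_[a,b,p[:,2]][st].mean(0)*1000,1) if st.any() else '',st.sum())
    hk=(a<-.0125)&(a>-.16)&(abs(b)<.1)&(p[:,2]>.24)&(p[:,2]<.30)&(c.max(1)-c.min(1)<45)
    q=np.c_[a,b,p[:,2]][hk]*1000
    for lo in range(-130,-10,8):
        j=(q[:,0]>=lo)&(q[:,0]<lo+8)
        if j.any(): print('  a',lo,j.sum(),'b',np.round([q[j,1].min(),np.median(q[j,1]),q[j,1].max()],1),'z',np.round(np.percentile(q[j,2],[10,50,90]),1))
    x,y=(167,230) if n=='top' else (300,140)
    print(n); out.append(cv2.resize(im[y-48:y+48,x-64:x+64,::-1],(400,300),interpolation=cv2.INTER_CUBIC))
cv2.imwrite(f'pics/m{tag}.png',np.hstack(out))
E
python3 m.py 3
```

```text
t 7.425 yaw now 105.47 shift [2.9 0.5 1.9] turn -0.28 F [-0.3   0.58 -1.79] pos [0.6229 0.0903 0.3259] tilt [-2.e-04 -3.e-04 -1.e+00]
top eye a,b,z 2/50/98 [[-11.9, -12.2, 254.5], [9.6, 2.1, 286.1], [11.0, 16.2, 292.5]]
  staple b,z [ -7.1   1.7 283.3] 15
  a -90 5 b [-57.9 -55.2 -51.5] z [275.4 277.9 278.7]
  a -82 12 b [-59.5 -55.5 -51.3] z [272.  275.3 277.1]
  a -74 11 b [-57.9 -54.7 -52.1] z [270.7 274.6 276.9]
  a -66 12 b [-58.3 -54.9 -52.1] z [270.2 275.3 276.6]
  a -58 40 b [-59.5 -41.6 -22.9] z [271.6 274.4 276.9]
  a -50 10 b [-59.  -49.4 -29. ] z [272.  273.2 276.5]
  a -18 2 b [-0.9 -0.6 -0.2] z [262.3 265.9 269.4]
top
side eye a,b,z 2/50/98 [[-17.5, -17.2, 256.2], [6.3, 2.5, 274.5], [12.4, 18.4, 290.7]]
  staple b,z [-12.9   1.4 275.5] 29
  a -130 15 b [-55.1 -49.7 -44.1] z [269.2 276.8 282.1]
  a -122 11 b [-57.2 -48.5 -46.1] z [271.  279.4 282.5]
  a -106 6 b [-53.2 -51.7 -49.2] z [272.3 275.5 277.3]
  a -98 4 b [-56.6 -54.2 -53.2] z [276.1 276.8 278.1]
  a -90 6 b [-57.4 -52.1 -50.1] z [272.6 275.5 277.4]
  a -82 6 b [-55.4 -53.1 -49.8] z [273.6 277.8 278.6]
  a -74 3 b [-53.9 -50.5 -49.6] z [276.4 276.6 277.7]
  a -66 8 b [-53.  -44.3 -23.4] z [273.3 276.2 279. ]
  a -58 19 b [-54.1 -41.1 -22.5] z [271.4 275.1 276.5]
  a -50 1 b [-48. -48. -48.] z [274.6 274.6 274.6]
  a -18 4 b [-3.  -0.2 -0.1] z [257.8 261.9 264.1]
side
```

View pics/m3.png

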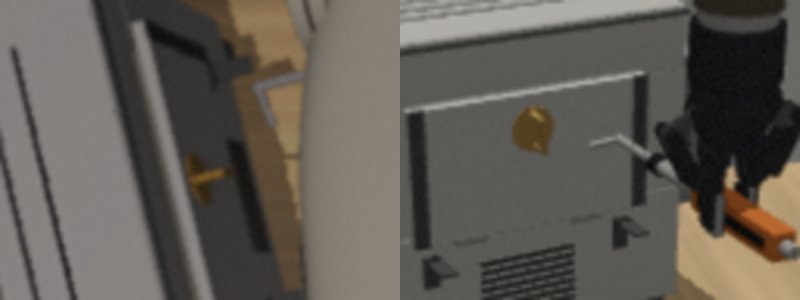

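In the measurement, the hook corner is about 49 mm in front of the eye and 56 mm to its side. Their heights agree within about 1 mm. Next I advance beside the eye and look again.

{"op": "step_arm", "data": {"rows": [[[10,0,0],0],[[20,0,0],0],[[30,0,1],0],[[38,0,1],0],[[44,0,1],0],[[48,0,1],0],[[50,0,1],0],[[50,0,1],0],[[50,0,1],0]]}}

```text
clock: 8.65
eef_pos: [0.6097, 0.1385, 0.3249]
tool_rot: [0.606, 0.796, -0.0, 0.0]
ft_force: [0.7, -0.1, -1.3]
grip_width: 0.0212
grasp_force: 58.9
```

```bash
python3 - <<'E'
s=open('m.py').read()
s=s.replace("o=bot.get_obs()\nE0=np.array([.507,.3006])","""o=bot.get_obs()
E0=np.array([.507,.3006]);T=o['eef_pos'];print('KIN corner a,b',np.round([((T[:2]-E0)@kx)*1000-1.4+186,((T[:2]-E0)@ky)*1000],1),'z',T[2]*1000-54)""")
s=s.replace("hk=(a<-.0125)","hk=((a<-.0125)|((abs(b)>.018)&(a<.0065)))")
s=s.replace("range(-130,-10,8)","range(-66,10,4)").replace("a+8)","a+4)").replace("lo+8","lo+4")
open('m.py','w').write(s)
E
python3 m.py 4
```

```text
t 8.65 yaw now 105.46 shift [-47.1   0.3   0.9] turn -0.29 F [ 0.74 -0.1  -1.28] pos [0.6097 0.1385 0.3249] tilt [ 0.e+00 -1.e-04 -1.e+00]
KIN corner a,b [  0.7 -54.9] z 270.90596773308675
top eye a,b,z 2/50/98 [[-4.4, -12.8, 254.7], [9.8, 1.9, 286.0], [11.5, 16.0, 293.5]]
  staple b,z [ -4.6   2.5 290. ] 2
  a -18 3 b [-57.9 -56.7 -55.1] z [274.8 275.5 277.6]
  a -14 6 b [-58.9 -55.7 -53.5] z [274.1 275.5 277.7]
  a -10 5 b [-57.1 -53.7 -52.4] z [272.8 276.  278.4]
  a -6 25 b [-59.  -39.1 -23.7] z [271.2 274.  275.6]
  a -2 20 b [-59.  -46.2 -24.7] z [272.1 274.4 276.4]
  a 2 3 b [-58.1 -55.4 -53.1] z [272.5 273.4 274.9]
top
side eye a,b,z 2/50/98 [[-16.9, -17.2, 255.6], [7.0, 2.0, 273.6], [12.6, 18.5, 291.2]]
  staple b,z [-11.8   1.1 275.8] 29
  a -66 2 b [-52.9 -51.2 -49.6] z [273.7 275.8 277.9]
  a -58 2 b [-53.7 -52.5 -51.4] z [273.2 274.4 275.6]
  a -50 5 b [-58.1 -54.6 -53.2] z [272.8 275.4 275.8]
  a -46 2 b [-54.6 -53.2 -51.8] z [277.3 277.4 277.5]
  a -42 2 b [-53.4 -53.2 -52.9] z [271.1 272.1 273.1]
  a -38 3 b [-56.2 -52.1 -52. ] z [273.4 277.1 278.1]
  a -34 2 b [-52.4 -51.6 -50.8] z [274.6 275.3 276. ]
  a -30 3 b [-55.8 -51.4 -50.7] z [273.2 275.6 277.5]
  a -22 6 b [-57.7 -51.5   2.1] z [266.7 273.7 276.4]
  a -18 4 b [-57.1 -27.3  -0.2] z [258.7 270.8 276.8]
  a -14 5 b [-53.5 -31.2  -4. ] z [259.1 273.1 277.5]
  a -10 7 b [-49.1 -38.8 -25.4] z [271.8 272.6 275.1]
  a -6 14 b [-53.5 -38.7 -24. ] z [272.2 274.  276.4]
  a -2 3 b [-52.4 -27.6  63. ] z [264.2 275.5 278.2]
  a 2 70 b [-95.3  36.1  98.6] z [245.9 273.7 295.5]
  a 6 27 b [-92.4  30.   94.1] z [250.6 267.4 294.6]
side
```

View pics/m4.png

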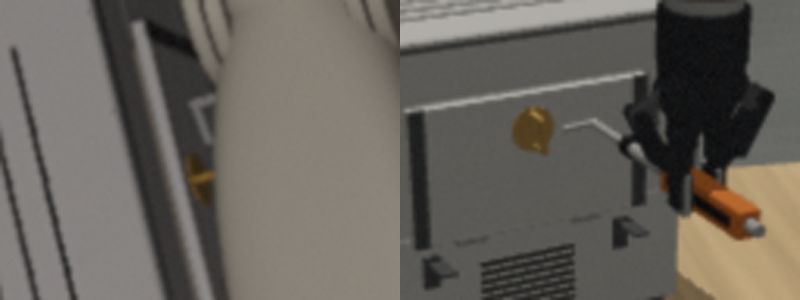

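The prong is level with the eye opening, with its tip about 20 mm to the side. Now I insert it slowly while watching the force.

{"op": "step_arm", "data": {"rows": [[[0,-6,0],0],[[0,-12,0],0],[[0.5,-16,0],0],[[0.5,-19,0],0],[[0.5,-22,0],0],[[0.5,-25,0],0],[[0.5,-25,0],0]]}}

```text
clock: 9.62
eef_pos: [0.5853, 0.1325, 0.325]
tool_rot: [0.605, 0.796, -0.0, 0.0]
ft_force: [0.4, 0.1, -2.4]
grip_width: 0.0211
grasp_force: 58.9
```

{"op": "step_arm", "data": {"rows": [[[0,-3,0],0],[[0,-6,0],0],[[0,-9,0],0],[[0,-12,0],0],[[0,-14,0],0],[[0,-14,0],0]]}}

```text
clock: 10.38
eef_pos: [0.5718, 0.1288, 0.325]
tool_rot: [0.605, 0.796, 0.0, 0.0]
ft_force: [0.2, -0.3, -1.8]
grip_width: 0.021
grasp_force: 58.9
```

```bash
python3 m.py 5 | grep -v ' a '
```

```text
t 10.375 yaw now 105.48 shift [-47.8  39.5   1. ] turn -0.27 F [ 0.23 -0.33 -1.79] pos [0.5718 0.1288 0.325 ] tilt [ 1.e-04  0.e+00 -1.e+00]
KIN corner a,b [  1.6 -15.7] z 270.99599348948266
top eye a,b,z 2/50/98 [[-12.5, -12.3, 256.7], [9.7, 2.3, 287.0], [11.5, 15.7, 292.6]]
  staple b,z [ -7.7   2.2 285.4] 13
top
side eye a,b,z 2/50/98 [[-16.3, -13.6, 256.3], [6.4, 2.9, 276.4], [14.4, 18.9, 292.4]]
  staple b,z [-12.    1.1 275.2] 26
side
```

View pics/m5.png

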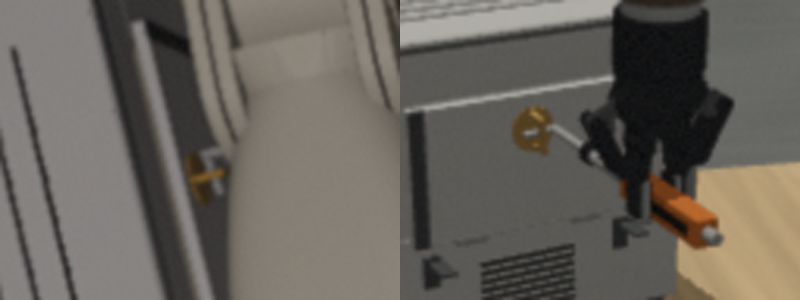

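Both views show the prong through the eye: top crop (213,175) and side crop (535,130). The force is near zero, so I pull gently to make contact.

{"op": "step_arm", "data": {"rows": [[[-2,0,0],0],[[-4,0,0],0],[[-5,0,0],0],[[-6,0,0],0],[[-7,0,0],0],[[-8,0,0],0],[[-8,0,0],0]]}}

```text
clock: 11.35
eef_pos: [0.574, 0.1211, 0.3246]
tool_rot: [0.605, 0.796, -0.0, -0.0]
ft_force: [-1.2, 4.4, -3.1]
grip_width: 0.0213
grasp_force: 58.7
```

```bash
python3 m.py 6 | grep -v ' a '
```

```text
t 11.35 yaw now 105.48 shift [-39.8  39.4   0.6] turn -0.27 F [-1.2   4.42 -3.12] pos [0.574  0.1211 0.3246] tilt [-5.e-04 -1.e-04 -1.e+00]
KIN corner a,b [ -6.4 -15.7] z 270.64364854664865
top eye a,b,z 2/50/98 [[-16.4, -14.0, 256.5], [4.4, 2.0, 285.6], [6.9, 17.0, 290.9]]
  staple b,z [-10.7   2.3 286.4] 18
top
side eye a,b,z 2/50/98 [[-19.7, -15.6, 255.0], [3.3, 3.3, 276.7], [8.7, 18.5, 290.3]]
  staple b,z [-14.    1.6 275.3] 24
side
```

{"op": "step_arm", "data": {"rows": [[[-2.5,0,1],0],[[-5,0,2.5],0],[[-9,0,4],0],[[-13,0,6],0],[[-17,0,8],0],[[-21,0,10],0],[[-25,0,12],0],[[-29,0,15],0],[[-29,0,15],0]]}}

```text
clock: 12.58
eef_pos: [0.5819, 0.0925, 0.3098]
tool_rot: [0.606, 0.796, -0.0, 0.0]
ft_force: [0.1, 2.4, -2.3]
grip_width: 0.0216
grasp_force: 59.0
```

{"op": "step_arm", "data": {"rows": [[[-4,0,3],0],[[-8,0,6],0],[[-11,0,9],0],[[-14,0,12],0],[[-17,0,15],0],[[-20,0,18],0],[[-23,0,22],0],[[-26,0,25],0],[[-26,0,25],0]]}}

```text
clock: 13.7
eef_pos: [0.5887, 0.0677, 0.2843]
tool_rot: [0.606, 0.796, -0.001, -0.0]
ft_force: [0.0, 1.6, -1.4]
grip_width: 0.0212
grasp_force: 59.1
```

```bash
python3 - <<'E'
from h import *
move(.574,.1211,.3246)
out=[]
for n,x,y in [('top',167,230),('side',300,150)]:
    im,d,P=snap(n); out.append(cv2.resize(im[y-48:y+48,x-64:x+64,::-1],(400,300),interpolation=cv2.INTER_CUBIC))
cv2.imwrite('pics/m7.png',np.hstack(out))
E
```

```text
t 13.7 yaw now 105.46 shift [ 55.4   0.  -40.3] turn None F [ 0.04  1.57 -1.4 ] pos [0.5887 0.0677 0.2843] tilt [-8.e-04 -7.e-04 -1.e+00]
```

View pics/m7.png

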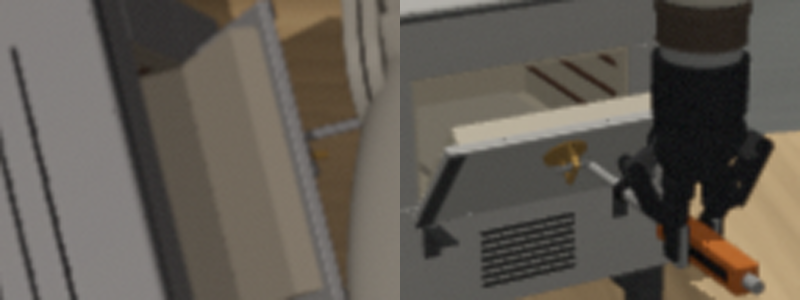

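The flap follows, now about 40° open, with the hook still in the eye at side crop (570,160). I continue along the arc.

{"op": "step_arm", "data": {"rows": [[[-2.5,0,4],0],[[-5,0,8],0],[[-7,0,12],0],[[-9,0,16],0],[[-11,0,20],0],[[-13,0,25],0],[[-14.5,0,29],0],[[-16,0,33],0],[[-17,0,37],0],[[-18,0,42],0],[[-19,0,47],0],[[-19,0,47],0]]}}

```text
clock: 15.3
eef_pos: [0.5937, 0.0493, 0.2373]
tool_rot: [0.606, 0.796, -0.001, 0.0]
ft_force: [-0.0, 0.3, -1.4]
grip_width: 0.0211
grasp_force: 59.1
```

{"op": "step_arm", "data": {"rows": [[[-0.5,0,4],0],[[-0.5,0,8],0],[[-0.5,0,12],0],[[-0.5,0,16],0],[[0,0,20],0],[[0.5,0,24],0],[[1,0,28],0],[[1.5,0,31],0],[[2,0,33],0],[[2,0,33],0]]}}

```text
clock: 16.55
eef_pos: [0.5932, 0.0518, 0.2047]
tool_rot: [0.605, 0.796, -0.0, -0.0]
ft_force: [0.7, 0.2, -1.5]
grip_width: 0.021
grasp_force: 59.1
```

```bash
cat > fl.py <<'E'
from h import *
import sys
yk=105.75
kx=np.array([np.cos(np.radians(yk)),np.sin(np.radians(yk))]);ky=np.array([-kx[1],kx[0]])
E0=np.array([.507,.3006]);H=E0+kx*.0205+ky*.002
o=bot.get_obs();T=o['eef_pos'];print('KIN prong xk,yk,z',np.round([((T[:2]-H)@kx)*1000-1.4+186,((T[:2]-H)@ky)*1000,T[2]*1000-54],1),'F',np.round(o['ft_force'],1),o['clock'])
for n in ['top','side']:
    im,d,P=snap(n)
    p,u,v=pts(d,P,np.ones(d.shape,bool)); a=(p[:,:2]-H)@kx; b=(p[:,:2]-H)@ky
    for side in [(-.1,-.035),(.035,.1)]:
        k=(a>-.125)&(a<-.02)&(b>side[0])&(b<side[1])&(p[:,2]>.15)&(p[:,2]<.30)
        if k.sum()>20:
            s=np.polyfit(a[k],p[k,2],1); r=abs(np.polyval(s,a[k])-p[k,2])<.005; s=np.polyfit(a[k][r],p[k,2][r],1)
            print(n,side,k.sum(),'flap angle from level deg',round(np.degrees(np.arctan(-s[0])),2),'z at -69:',round(np.polyval(s,-.069)*1000,1),'amin',a[k].min())
    if n==sys.argv[1] : cv2.imwrite('pics/'+sys.argv[2],cv2.resize(im[105:285,90:330,::-1] if n=='top' else im[60:300,180:500,::-1],(800,600)))
E
python3 fl.py none x
```

```text
KIN prong xk,yk,z [-98.8 -17.4 150.7] F [ 0.7  0.2 -1.5] 16.55
top (-0.1, -0.035) 1097 flap angle from level deg 2.01 z at -69: 197.1 amin -0.12495010969359908
top (0.035, 0.1) 1086 flap angle from level deg 2.88 z at -69: 197.4 amin -0.12499266810234287
side (-0.1, -0.035) 331 flap angle from level deg -0.19 z at -69: 197.7 amin -0.12494905206038047
side (0.035, 0.1) 497 flap angle from level deg -1.88 z at -69: 197.2 amin -0.12490170337490268
```

{"op": "step_arm", "data": {"rows": [[[0,0,1.5],0],[[0.5,0,3],0],[[0.5,0,4.5],0],[[1,0,6],0],[[1,0,6],0]]}}

```text
clock: 17.27
eef_pos: [0.5929, 0.0528, 0.1987]
tool_rot: [0.605, 0.796, -0.0, -0.0]
ft_force: [0.4, 0.5, -1.9]
grip_width: 0.0213
grasp_force: 59.1
```

{"op": "step_arm", "data": {"rows": [[[0,0,1],0],[[0,0,2],0],[[0,0,2],0]]}}

```text
clock: 17.65
eef_pos: [0.5931, 0.0527, 0.197]
tool_rot: [0.605, 0.796, 0.0, -0.0]
ft_force: [0.1, 0.7, -0.1]
grip_width: 0.0212
grasp_force: 59.2
```

```bash
python3 fl.py none x
```

```text
KIN prong xk,yk,z [-97.8 -17.5 143. ] F [ 0.1  0.7 -0.1] 17.65
top (-0.1, -0.035) 1091 flap angle from level deg -1.07 z at -69: 192.5 amin -0.12497820776765159
top (0.035, 0.1) 1094 flap angle from level deg -0.63 z at -69: 192.7 amin -0.1249090961761285
side (-0.1, -0.035) 366 flap angle from level deg -4.41 z at -69: 193.1 amin -0.12473803104785473
side (0.035, 0.1) 549 flap angle from level deg -5.17 z at -69: 192.8 amin -0.12497079907233939
```

{"op": "step_arm", "data": {"rows": [[[0,0,1],0],[[0,0,1],0],[[0,0,2],0],[[0,0,2],0]]}}

```text
clock: 18.25
eef_pos: [0.5931, 0.0528, 0.1952]
tool_rot: [0.605, 0.796, 0.0, 0.0]
ft_force: [0.1, 1.0, 2.5]
grip_width: 0.0215
grasp_force: 59.7
```

```bash
python3 fl.py none x
```

```text
KIN prong xk,yk,z [-97.8 -17.6 141.2] F [0.1 1.  2.5] 18.25
top (-0.1, -0.035) 1087 flap angle from level deg -1.36 z at -69: 192.4 amin -0.12496347211265536
top (0.035, 0.1) 1093 flap angle from level deg -0.77 z at -69: 192.7 amin -0.12457711989269159
side (-0.1, -0.035) 373 flap angle from level deg -3.83 z at -69: 193.3 amin -0.12479330406395715
side (0.035, 0.1) 552 flap angle from level deg -5.04 z at -69: 192.8 amin -0.12490863418541275
```

The last 2 mm added 2.6 N and the flap did not move, so it is on its stop. Now I unhook: up to the middle of the opening, then out sideways.

{"op": "step_arm", "data": {"rows": [[[0,0,-2],0],[[0,0,-4],0],[[0,0,-6],0],[[0,0,-7],0],[[0,0,-7],0]]}}

```text
clock: 18.98
eef_pos: [0.593, 0.0525, 0.2017]
tool_rot: [0.605, 0.796, -0.0, 0.0]
ft_force: [-0.1, 0.7, -1.9]
grip_width: 0.021
grasp_force: 59.1
```

{"op": "step_arm", "data": {"rows": [[[0,3,0],0],[[0,7,0],0],[[0,11,0],0],[[0,15,0],0],[[0,15,0],0]]}}

```text
clock: 19.6
eef_pos: [0.6078, 0.0568, 0.2018]
tool_rot: [0.605, 0.796, 0.0, 0.0]
ft_force: [-0.4, -0.2, -1.6]
grip_width: 0.0211
grasp_force: 59.1
```

```bash
python3 fl.py side f1.png
```

```text
KIN prong xk,yk,z [-97.9 -32.9 147.8] F [-0.4 -0.2 -1.6] 19.6
top (-0.1, -0.035) 1091 flap angle from level deg -1.42 z at -69: 192.4 amin -0.12492878231228141
top (0.035, 0.1) 1039 flap angle from level deg 0.06 z at -69: 192.9 amin -0.12498859811357857
side (-0.1, -0.035) 427 flap angle from level deg -4.68 z at -69: 193.1 amin -0.12472186529703981
side (0.035, 0.1) 547 flap angle from level deg -4.77 z at -69: 192.9 amin -0.1249511108836401
```

{"op": "step_arm", "data": {"rows": [[[0,4,0],0],[[0,8,0],0],[[0,13,0],0],[[0,20,0],0],[[0,30,0],0],[[0,30,0],0]]}}

```text
clock: 20.45
eef_pos: [0.6373, 0.065, 0.2017]
tool_rot: [0.605, 0.796, 0.0, 0.0]
ft_force: [-0.2, 0.4, -1.9]
grip_width: 0.021
grasp_force: 59.0
```

{"op": "step_arm", "data": {"rows": [[[-8,0,0],0],[[-20,0,0],0],[[-40,0,0],0],[[-65,0,0],0],[[-85,0,0],0],[[-90,0,0],0],[[-90,0,0],0]]}}

```text
clock: 21.32
eef_pos: [0.6604, -0.0227, 0.2017]
tool_rot: [0.606, 0.796, 0.0, -0.0]
ft_force: [0.6, -0.1, -1.8]
grip_width: 0.0212
grasp_force: 59.0
```

```bash
python3 fl.py none x; python3 -c "
from h import *
move(.5129,-.2632,.30,4.99)"
```

```text
KIN prong xk,yk,z [-188.7  -61.9  147.7] F [ 0.6 -0.1 -1.8] 21.325
top (-0.1, -0.035) 1088 flap angle from level deg -1.44 z at -69: 192.4 amin -0.12498273989102818
top (0.035, 0.1) 1115 flap angle from level deg -1.15 z at -69: 192.6 amin -0.12499202594641906
side (-0.1, -0.035) 450 flap angle from level deg -5.33 z at -69: 192.8 amin -0.12497640639802433
side (0.035, 0.1) 543 flap angle from level deg -4.9 z at -69: 192.8 amin -0.12498421041879167
t 21.425 yaw now 105.52 shift [-193.4 -206.7  -98.2] turn 100.53 F [-0.39 -0.54 -1.05] pos [ 0.6603 -0.0216  0.2018] tilt [-3.e-04  4.e-04 -1.e+00]
```

{"op": "step_arm", "data": {"rows": [[[-15,-10,-25],0],[[-35,-25,-55],8],[[-55,-45,-80],18],[[-75,-65,-95],28],[[-95,-85,-98],38],[[-115,-105,-98],48],[[-135,-130,-98],58],[[-155,-155,-98],68],[[-175,-180,-98],78],[[-190,-200,-98],88],[[-193,-207,-98],96],[[-193,-207,-98],100.5]]}}

```text
clock: 22.92
eef_pos: [0.512, -0.263, 0.3002]
tool_rot: [0.999, 0.042, 0.0, -0.0]
ft_force: [-0.7, -0.9, -1.6]
grip_width: 0.0208
grasp_force: 59.1
```

{"op": "step_arm", "data": {"rows": [[[0,0,0],0],[[0,0,0],0]]}}

```text
clock: 23.18
eef_pos: [0.5127, -0.2626, 0.3]
tool_rot: [0.999, 0.045, 0.0, -0.0]
ft_force: [-0.0, 0.0, -1.9]
grip_width: 0.0211
grasp_force: 59.1
```

```bash
python3 -c "
from h import *
move(.5129,-.2632,.14,4.99)
for n in ['top','side','wrist']:
    im,d,P=snap(n)
    p,u,v=pts(d,P,np.ones(d.shape,bool)); c=im[v,u].astype(int)
    ox,oy=.5116,-.2643; e=np.radians(5.2); A=(p[:,0]-ox)*np.cos(e)+(p[:,1]-oy)*np.sin(e); B=-(p[:,0]-ox)*np.sin(e)+(p[:,1]-oy)*np.cos(e)
    for lo,hi in [(-.08,-.03),(.03,.045),(.05,.1),(.105,.12),(.125,.15),(.15,.18)]:
        k=(A>lo)&(A<hi)&(abs(B)<.015)&(p[:,2]>.2)&(p[:,2]<.28)
        if k.sum()>5: print(n,lo,k.sum(),'B lo/med/hi',np.round(np.percentile(B[k],[3,50,97])*1000,1),'ztop',np.round(np.percentile(p[k,2],[50,90])*1000,1))
    k=(A>-.1)&(A<.21)&(abs(B)<.015)&(p[:,2]>.2)&(p[:,2]<.28);print(n,'A ext',A[k].min() if k.any() else '',A[k].max() if k.any() else '')
"
```

```text
t 23.175 yaw now 5.12 shift [  0.2   0.6 160. ] turn 0.13 F [-0.    0.   -1.86] pos [ 0.5127 -0.2626  0.3   ] tilt [ 0.e+00  1.e-04 -1.e+00]
top -0.08 22 B lo/med/hi [10.1 12.3 13.1] ztop [252.7 259.6]
top 0.03 27 B lo/med/hi [ 1.4 10.8 13.1] ztop [258.5 262.3]
top 0.05 124 B lo/med/hi [-4.7  2.3  8.3] ztop [252.5 254.8]
top 0.105 47 B lo/med/hi [-5.3  3.9 10.5] ztop [254.2 256.8]
top 0.125 35 B lo/med/hi [-2.   2.   5.3] ztop [249.4 251.8]
top 0.15 41 B lo/med/hi [-2.1  2.3  5.3] ztop [250.3 252.1]
top A ext -0.050122577434953526 0.1884602754068744
side -0.08 426 B lo/med/hi [-12.2  -8.7   7.9] ztop [254.6 260.9]
side 0.03 85 B lo/med/hi [-11.8  -9.4   1. ] ztop [252.1 260.1]
side 0.05 160 B lo/med/hi [-7.6 -4.1  2.2] ztop [251.  254.3]
side 0.105 64 B lo/med/hi [-9.3 -5.6  3.9] ztop [251.9 256.3]
side 0.125 45 B lo/med/hi [-4.5 -1.8  2.6] ztop [249.3 251.4]
side 0.15 50 B lo/med/hi [-4.8 -1.9  2.8] ztop [248.9 251.4]
side A ext -0.09458766578759883 0.1861530667418447
wrist -0.08 404 B lo/med/hi [-9.7  0.6 10.7] ztop [259.2 259.8]
wrist 0.03 3658 B lo/med/hi [-9.7  0.4 10.4] ztop [258.7 259.7]
wrist 0.05 7737 B lo/med/hi [-6.2  0.3  6.7] ztop [252.1 253.4]
wrist 0.105 1804 B lo/med/hi [-8.5  0.2  8.9] ztop [253.4 255.4]
wrist A ext -0.0360929834569781 0.11225480022407931
```

The pole is straight and level in the grip and within 1 mm of the rest's line. I lower it into the notches.

{"op": "step_arm", "data": {"rows": [[[0,0.5,30],0],[[0,0.5,70],0],[[0,0.5,105],0],[[0,0.5,130],0],[[0,0.5,145],0],[[0,0.5,155],0],[[0,0.5,162],0],[[0,0.5,166],0],[[0,0.5,169],0],[[0,0.5,169],0]]}}

```text
clock: 24.58
eef_pos: [0.5126, -0.2639, 0.1311]
tool_rot: [0.999, 0.043, 0.0, 0.0]
ft_force: [0.2, 0.3, -1.5]
grip_width: 0.0216
grasp_force: 59.1
```

{"op": "step_arm", "data": {"rows": [[[0,0,1],0],[[0,0,2],0],[[0,0,2],0],[[0,0,2],0]]}}

```text
clock: 25.08
eef_pos: [0.5126, -0.2639, 0.1291]
tool_rot: [0.999, 0.043, 0.0, 0.0]
ft_force: [0.1, -1.2, -1.0]
grip_width: 0.021
grasp_force: 59.4
```

{"op": "step_arm", "data": {"rows": [[[0,0,0.5],0],[[0,0,0.5],0]]}}

```text
clock: 25.32
eef_pos: [0.5126, -0.2639, 0.1291]
tool_rot: [0.999, 0.043, 0.0, 0.0]
ft_force: [-1.9, 0.0, 3.8]
grip_width: 0.0213
grasp_force: 59.8
```

{"op": "step_arm", "data": {"rows": [[[0,0,0],0],[[0,0,0],0],[[0,0,0],0],[[0,0,0],0],[[0,0,0],0],[[0,0,0],0]], "claw": -1}}

```text
clock: 26.08
eef_pos: [0.5125, -0.2638, 0.1284]
tool_rot: [0.999, 0.043, 0.0, -0.0]
ft_force: [-0.1, -0.4, 0.2]
grip_width: 0.0854
grasp_force: 0.0
```

{"op": "step_arm", "data": {"rows": [[[0,0,-10],0],[[0,0,-30],0],[[0,0,-60],0],[[0,0,-100],0],[[0,0,-140],0],[[0,0,-150],0],[[0,0,-150],0]]}}

```text
clock: 26.95
eef_pos: [0.5127, -0.2639, 0.2793]
tool_rot: [0.999, 0.043, 0.001, 0.0]
ft_force: [-1.2, -0.5, -1.0]
grip_width: 0.0853
grasp_force: 0.0
```

```bash
python3 fl.py none x; python3 -c "
from h import *
ims=[]
for n in ['top','side','wrist']:
    im,d,P=snap(n); ims.append(im)
    p,u,v=pts(d,P,np.ones(d.shape,bool)); c=im[v,u].astype(int)
    ox,oy=.5116,-.2643; e=np.radians(5.2); A=(p[:,0]-ox)*np.cos(e)+(p[:,1]-oy)*np.sin(e); B=-(p[:,0]-ox)*np.sin(e)+(p[:,1]-oy)*np.cos(e)
    for lo,hi in [(-.08,-.03),(-.03,.03),(.03,.045),(.05,.07),(.105,.12),(.125,.15)]:
        k=(A>lo)&(A<hi)&(abs(B)<.015)&(p[:,2]>.065)&(p[:,2]<.12)
        if k.sum()>5: print(n,lo,k.sum(),'B',np.round(np.percentile(B[k],[3,50,97])*1000,1),'z',np.round(np.percentile(p[k,2],[50,90])*1000,1),A[k].min())
cv2.imwrite('pics/f2.png',cv2.resize(np.hstack([ims[1],ims[2]])[:,:,::-1],(800,300)))
"
```

```text
KIN prong xk,yk,z [-380.8  145.7  225.3] F [-1.2 -0.5 -1. ] 26.95
top (-0.1, -0.035) 1093 flap angle from level deg -1.34 z at -69: 192.4 amin -0.12497759501520246
top (0.035, 0.1) 1128 flap angle from level deg -0.93 z at -69: 192.6 amin -0.12498052456967954
side (-0.1, -0.035) 408 flap angle from level deg -4.35 z at -69: 193.2 amin -0.12496346440927004
side (0.035, 0.1) 541 flap angle from level deg -4.98 z at -69: 192.8 amin -0.12496300012790919
top -0.08 121 B [-8.5  4.8 11.7] z [87.8 91.8] -0.07779381183150164
top -0.03 78 B [-10.3   2.5  11.6] z [88.3 91.5] -0.02975881294523513
top 0.03 41 B [-10.4   3.1  11.6] z [88.2 92.2] 0.03011158274950782
top 0.05 41 B [-13.3   0.3   7.2] z [81.5 84. ] 0.051021802812205475
top 0.105 37 B [-7.9  1.8  8.8] z [83.3 86.4] 0.10514498797485698
top 0.125 25 B [-3.2  0.9  3.9] z [79.5 82.2] 0.12678274518110266
side -0.08 286 B [-12.6  -7.3   9.1] z [88.4 90.9] -0.07990324389830117
side -0.03 408 B [-12.6  -9.    8.3] z [86.6 90.6] -0.029762507875828584
side 0.03 88 B [-12.4  -8.6   7.9] z [85.5 90.5] 0.03016489950794183
side 0.05 79 B [-13.8  -4.5  12.9] z [81.  85.6] 0.05028929503207075
side 0.105 62 B [-9.4 -5.   4.3] z [82.  85.8] 0.10500023207103529
side 0.125 39 B [-4.1 -2.4  2.8] z [79.1 81.3] 0.1254687604638773
wrist -0.08 1739 B [-11.4  -0.9   9.8] z [88.5 89.3] -0.07995449574722606
wrist -0.03 2561 B [-11.5  -1.    9.7] z [88.4 89.3] -0.029982949452426393
wrist 0.03 752 B [-11.3  -1.2   9. ] z [88.1 89.1] 0.030025108573063803
wrist 0.05 683 B [-11.8  -0.6  11.5] z [81.4 83.1] 0.05001093000421959
wrist 0.105 783 B [-9.8 -0.8  7.6] z [83.1 84.9] 0.10504659175887344
wrist 0.125 485 B [-4.6 -0.9  2.8] z [78.7 79.9] 0.125002152617986
```

View pics/f2.png

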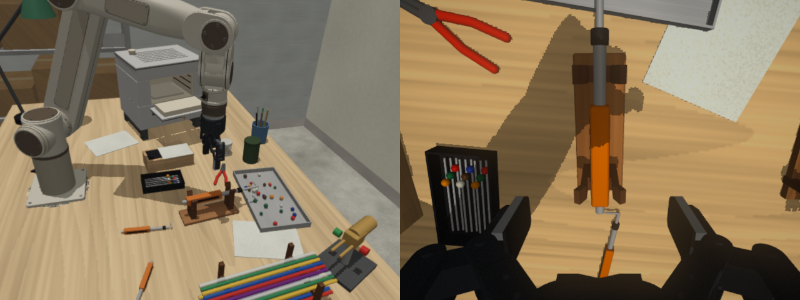

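The pole sits in both notches at wrist view (600,155), and the flap is down at side view (175,100). The gripper touches nothing, so I hand the job in.

```bash
python3 -c "
from h import *
print(bot.job_done())"
```

```text
the job is handed in; nothing more can be done
None
```

The kiln flap is fully open on its stop, the hook pole is back in its rest, and I handed the job in at about 27 s; no verdict came back, but my last measurements showed the flap level and the pole seated.

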